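Take the cavity depth of a mould with the depth gauge

TASK

Gauge how deep the bore in the aluminium mould block is: set the depth gauge from its blue stand on the block with its rod over the bore and its bridge flat on the top face, then lower the rod by its red knob until it bottoms out. Then take the gauge by its black handle and put it back on the blue stand as it stood, bridge flat on top and rod hanging in the gap, with the rod still held at that depth. Leave the other things on the worktop where they are.

Things in the scene. Friction and masses are not known exactly. Their poses are not given: they have to be found in the camera images.
- gauge_handle (a point): Centre of the grip of the depth gauge's upright black handle (46 mm along x, 18 thick along y, from 38 mm below to 22 above). x runs along the steel bridge bar (130 x 20 x 12 mm) from rod to handle, y across it, z up. The rod's axis is at x = -65 mm, the bridge's underside 50 mm below. The loose gauge weighs 0.5 kg, its weight about 25 mm from here towards the rod.
- gauge_foot (a point): Point on the underside of the gauge's bridge where the rod comes out (on the rod's axis); same axes as gauge_handle, which is at (65, 0, 50) mm from here. The bridge spans x = -35 to +95 mm.
- rod (a joint): How far the aluminium rod (10 mm across) stands out under the bridge, in m: 0 drawn up, 0.070 fully down; starts at 0.004 to 0.020. It slides up and down in the bridge; friction of about 2 N holds it where it is left. That holds the rod's weight but not the bridge's: lifting the gauge by the knob pulls the rod up and loses the setting.
- rod_knob (a point): Centre of the red knob on the rod's upper end: a cylinder 24 mm across, 22 mm high (11 mm above and below this point). It moves with the rod: it lies 101 mm above the rod's tip.
- rod_tip (a point): Lower end of the rod, on its axis.
- bore_mouth (a point): Centre of the bore's mouth, level with the flat top (78 mm over the worktop) of the fixed aluminium mould block; x along the block, y across, z up. Bore 26 mm across, blue line round it. The block reaches 35 mm from here to -x, 115 mm to +x and 45 mm to each side, so a gauge whose x lies along the block's x stands wholly on it.
- bore_floor (a point): Centre of the flat floor of the bore (a white plunger, fixed), 38 to 58 mm below the mouth; the depth differs from start to start.
- stand_seat (a point): Where the gauge's foot belongs, level with the flat top (78 mm over the worktop, as the mould block) of the fixed blue stand: the middle of a gap 40 mm wide along x, 66 mm deep, open right across in y. The stand reaches 35 mm from here to -x, 115 mm to +x, 45 mm to each side; z up. The gauge stands with its x along the stand's x, handle over the long end.
- weigh_boat: Bystander: white square weighing boat, 64 x 64 x 22 mm, origin under its centre. Leave it where it is.
- scoop: Bystander: metal powder scoop, 118 mm long, 28 wide, 10 high, origin under its centre. Leave it where it is.
- amber_bottle: Bystander: brown bottle with a white cap, 44 mm across, 100 mm high, origin under its centre. Leave it standing where it is.

How it is judged:
By the outcome, as a careful person would: the job done as asked, in the order asked, and still so for the second after the job is handed in, with the robot touching nothing.
It also fails if it takes over 61 s, if anything falls off the work surface, if the arm or the gripper's body presses on something with over 40 N, if the wrist force passes 120 N, or if a joint passes its speed limit or range.

ROBOT

A 6-joint arm with a two-finger parallel gripper is mounted at the origin on a cart in front of the work surface, level with it; the furniture and walls round the work are solid. World frame = base frame: x ahead of the robot, y to its left, z up, the work surface at z = 0. Lengths are in m, angles in rad, forces in N, time in s.
With the tool pointing down it reaches from about 0.3 to 0.825 m from the base axis. Payload 5.4 kg.
Tool frame: the origin (TCP) lies at the very end of the fingers, on their centre line; the grasp point (between the pads) lies 19 mm behind it; z points along the fingers, y is the line along which they close (so a half turn about z gives the same grasp; the last joint's range is limited). The gripper opens to 92 mm and grips with 3 to 60 N. Pads are 20 mm wide; open, the fingers measure 128 mm over their backs; the gripper's body (75 mm by 189 mm) begins 69 mm behind the grasp point.
Start: joints at [-1.454, 0.158, 1.597, -0, 1.386, -0.21], TCP at [0.185, -0.545, 0.215] pointing down, gripper open.
Joint ranges: [-2.91, 2.91], [-0.94, 2.29], [0.18, 2.7], [-1.29, 4.43], [0.17, 2.64], [-3, 3]. Speed limits (rad/s): [2.57, 2.57, 3.14, 3.14, 3.14, 3.14].

INTERFACE

Orientations are given as a rotation vector (axis times angle).
In Python, from workcell import bot gives the robot as it stands. Calls block until the motion is done:
- bot.goto(position, orientation): joint-space move of the TCP to a pose.
- bot.line_to(position, rot=None, max_speed=0.15): straight line of the TCP; rot=None keeps the orientation; max_speed is the mean speed in m/s.
- bot.set_joints(angles): joint-space move.
- bot.set_gripper(opening, newtons=None): opening from 0.0 (shut) to 1.0 (fully open); newtons is the grip in N (None keeps the last); returns when the fingers have stopped.
- bot.hold(seconds).
- bot.inverse_kinematics(position, orientation): joint angles nearest the present ones, or None.
- bot.read_camera(name): name is "scene" or "side" or "wrist"; returns a dict with "pixels" (480x640x3 uint8, blue, green, red), "fx", "fy", "cx", "cy" (pixels), "R" (3x3) and "t" (3): a world point X has camera coordinates R X + t. Camera axes: x right, y down, z forward; pixel columns grow to the right and rows downward; lengths in m; the calibration is good to about 2 mm. A picture is of the moment at which its call begins. There is no depth.
A pose or a line that the arm cannot do raises bot.MotionError and nothing moves.
- bot.job_done(): hands the job in; it is judged then, once.
Readings, each from a call of its own:
- bot.current_clock(): time.
- bot.current_joints(): joint angles.
- bot.current_joint_vel(): joint speeds.
- bot.current_effort(): joint torques, N m.
- bot.current_ee_pos(): TCP position.
- bot.current_tool_rot(): TCP orientation.
- bot.current_contact_force(): force on the tool from outside, world axes, zero at the start.
- bot.current_ft_torque(): the same for the moment, N m.
- bot.current_opening(): opening from 0.0 (shut) to 1.0 (fully open).
- bot.current_grip_force(): force on a finger pad.
Only numpy, scipy, OpenCV 4.12 (cv2) and the standard library are available. Lean on these libraries where they do the work, as an engineer would, in place of code of your own. Each camera call takes 0.05 s, during which the arm holds its last target. There are 200 camera calls.

## Working session

There is one attempt and no reset: what is moved stays moved. The work goes in short steps, each a Python script; the robot and the scene stay as the last script left them, time stands still between calls to the robot, and variables do not carry over. Pictures are saved under pics/ and viewed, at most 10 in all, crops included, and the job is handed in when it is done.

```bash
mkdir -p pics; ls
python3 - <<'E'
from workcell import bot
import cv2,numpy as np
for n in("scene","side"):
    c=bot.read_camera(n); cv2.imwrite(f"pics/{n}0.png",c["pixels"])
    print(n,c["fx"],c["cx"],c["cy"],np.round(-c["R"].T@c["t"],3),np.round(c["R"],2).tolist())
print(bot.current_clock(),bot.current_tool_rot())
E
```

```text
pics
scene 573.4243965017723 319.81553107819786 242.92348827860064 [0.176 0.833 0.525] [[-0.91, -0.42, -0.02], [-0.15, 0.37, -0.92], [0.39, -0.83, -0.4]]
side 500.1413077846534 324.0561345468039 236.32772866902127 [ 0.497 -0.953  0.766] [[1.0, -0.07, 0.02], [-0.03, -0.57, -0.82], [0.07, 0.82, -0.57]]
0.1 [-3.09810591e+00 -5.10740599e-01 -7.62289447e-05]
```

View pics/scene0.png

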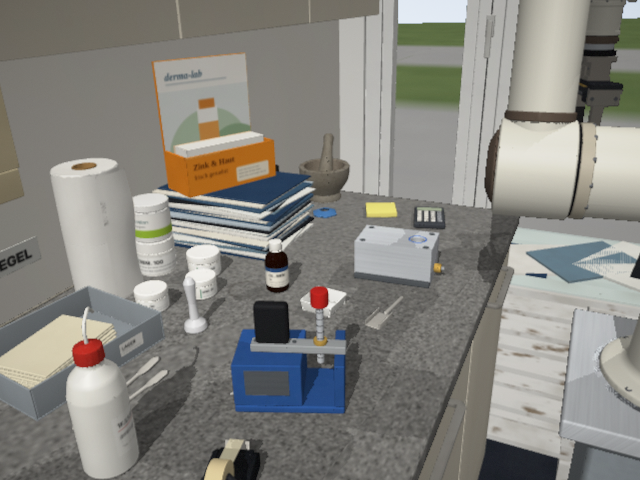

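View pics/side0.png

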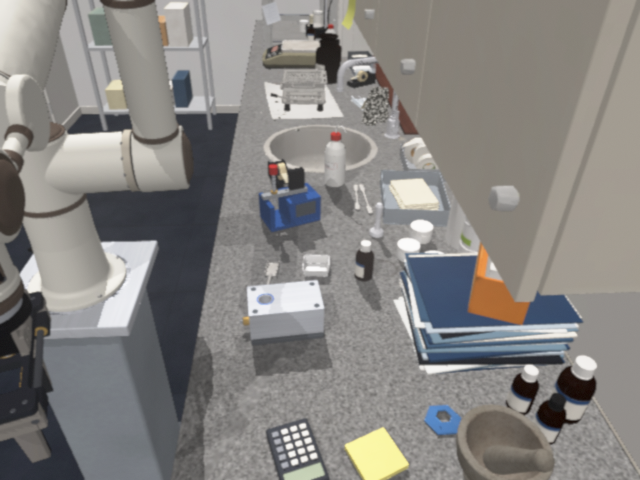

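```bash
cat > h.py <<'E'
from workcell import bot
import cv2,numpy as np
from scipy.spatial.transform import Rotation as Ro
def ray(c,u,v):
    d=c["R"].T@np.array([(u-c["cx"])/c["fx"],(v-c["cy"])/c["fy"],1.]); return -c["R"].T@c["t"],d
def onz(c,u,v,z):
    o,d=ray(c,u,v); return o+d*(z-o[2])/d[2]
def tri(a,pa,b,pb):
    o,d=ray(a,*pa);p,e=ray(b,*pb)
    s=np.linalg.lstsq(np.c_[d,-e],p-o,rcond=None)[0]
    A,B=o+d*s[0],p+e*s[1]; return (A+B)/2,np.linalg.norm(A-B)
def down(yaw): # tool z down, tool y horizontal at angle yaw+90deg => closes across gauge y
    x=np.array([np.cos(yaw),np.sin(yaw),0]);z=np.array([0,0,-1.]);y=np.cross(z,x)
    return Ro.from_matrix(np.c_[x,y,z]).as_rotvec()
def proj(c,X):
    q=c["R"]@np.asarray(X)+c["t"]; return q[:2]/q[2]*[c["fx"],c["fy"]]+[c["cx"],c["cy"]]
E
python3 - <<'E'
from h import *
s=bot.read_camera("scene");d=bot.read_camera("side")
print("knob",tri(s,(319,297),d,(274,170)))
print("bore",onz(s,418,239,.078),onz(d,265,298,.078))
for p in[(364,226),(440,237),(355,249),(433,260)]:print("blk",onz(s,*p,.078))
for p in[(247,285),(318,283),(323,306),(250,311)]:print("blk side",onz(d,*p,.078))
print("handle top",tri(s,(272,304),d,(288,168)))
for p in[(345,352),(253,346)]:print("bar",onz(s,*p,.078))
print("boat",onz(s,325,300,.01),onz(d,316,266,.01),"bottle",onz(d,364,277,0),"scoop",onz(d,272,270,.005))
for yaw in(0,np.pi):print(yaw,bot.inverse_kinematics([.5,.0,.3],down(yaw)))
E
```

```text
knob (array([0.46308513, 0.23642683, 0.1585263 ]), np.float64(0.000996846268438353))
bore [ 0.44478543 -0.1809366   0.078     ] [ 0.44573833 -0.17574584  0.078     ]
blk [ 0.56700183 -0.20538426  0.078     ]
blk [ 0.40765744 -0.20672657  0.078     ]
blk [ 0.54129518 -0.09012103  0.078     ]
blk [ 0.39329179 -0.09816009  0.078     ]
blk side [ 0.40690451 -0.13268249  0.078     ]
blk side [ 0.55718234 -0.13370594  0.078     ]
blk side [ 0.56269428 -0.205896    0.078     ]
blk side [ 0.41701573 -0.21278864  0.078     ]
handle top (array([0.50721121, 0.26958273, 0.15148292]), np.float64(0.015396247533114575))
bar [0.42835813 0.23070398 0.078     ]
bar [0.55107012 0.2672938  0.078     ]
boat [0.56375439 0.00088762 0.01      ] [0.56236191 0.01180562 0.01      ] bottle [ 0.67657775 -0.02410768  0.        ] scoop [0.45492345 0.00766284 0.005     ]
0 [-2.42159835e-01 -8.40527265e-02  1.67903620e+00 -4.44089210e-16
  1.54660918e+00  1.32863649e+00]
3.141592653589793 [-0.24215983 -0.08405273  1.6790362   0.          1.54660918 -1.81295616]
```

Run:
```python
from h import *
for i,(p,y) in enumerate([([.46,-.175,.30],0.0),([.49,.245,.36],.29)]):
    bot.goto(p,down(y)); c=bot.read_camera("wrist"); cv2.imwrite(f"pics/w{i}.png",c["pixels"])
    np.savez(f"w{i}.npz",**c); print(bot.current_clock(),-c["R"].T@c["t"],bot.current_joints().round(2),bot.current_ee_pos())
im=np.vstack([cv2.imread(f"pics/w{i}.png") for i in(0,1)]);
```

```text
1.9667 [ 0.53401814 -0.17544188  0.47059447] [-0.61 -0.1   1.7  -0.    1.55  0.96] [ 0.45972075 -0.17570995  0.29967079]
3.5833 [0.56151984 0.26532923 0.53057563] [ 0.24  0.03  1.45 -0.    1.66  1.52] [0.49037096 0.24390271 0.35970393]
```

View pics/w0.png

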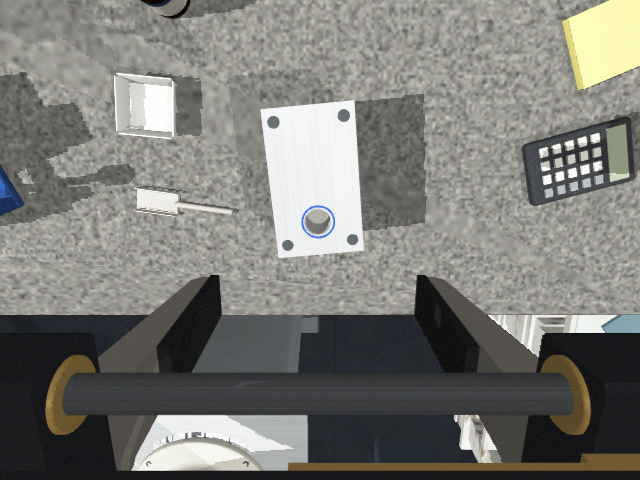

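View pics/w1.png

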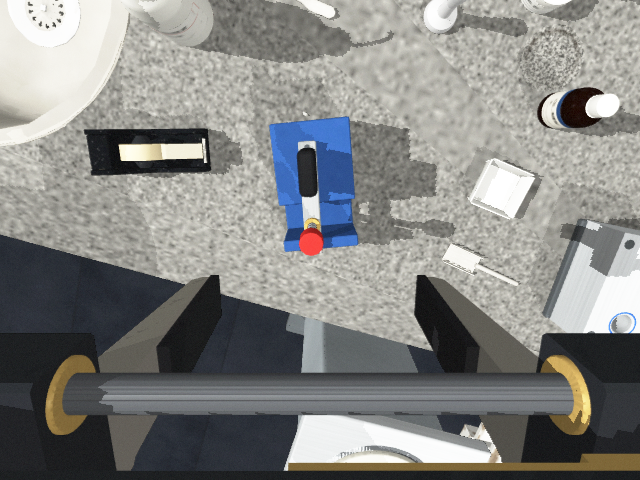

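w0 shows the block top (corners ≈(262,110),(355,100),(364,250),(280,258)) with the bore ring at (318,222); w1 shows the stand (270–357,117–250), the black handle at (307,172) and the red knob at (312,242), with a tape dispenser to the left.

Run:
```python
from h import *
L=lambda i:dict(np.load(f"w{i}.npz"))
def big(m,box):
    k=np.zeros_like(m);x0,y0,x1,y1=box;k[y0:y1,x0:x1]=m[y0:y1,x0:x1]
    return max(cv2.findContours(k,0,2)[0],key=cv2.contourArea)
def rect(c,cnt,z):
    P=np.array([onz(c,*p[0],z)[:2]*1000 for p in cnt]).astype(np.float32); r=cv2.minAreaRect(P); return r
c=L(0);im=c["pixels"];hsv=cv2.cvtColor(im,cv2.COLOR_BGR2HSV)
ring=big(cv2.inRange(hsv,(95,90,60),(130,255,255)),(290,190,350,250))
(u,v),ax,_=cv2.fitEllipse(ring);print("ring px",u,v,ax,onz(c,u,v,.078))
top=big(cv2.morphologyEx(cv2.inRange(hsv,(0,0,200),(180,60,255)),cv2.MORPH_CLOSE,np.ones((9,9))),(240,90,380,270))
r=rect(c,top,.078);print("block",r,cv2.boxPoints(r))
c=L(1);im=c["pixels"];hsv=cv2.cvtColor(im,cv2.COLOR_BGR2HSV)
k=big(cv2.inRange(hsv,(0,150,90),(8,255,255))|cv2.inRange(hsv,(172,150,90),(180,255,255)),(280,210,340,270))
(u,v),rad=cv2.minEnclosingCircle(k);print("knob",u,v,rad,onz(c,u,v,.165))
h=big(cv2.inRange(hsv,(0,0,0),(180,255,60)),(285,135,330,210));r=rect(c,h,.150);print("handle",r,cv2.boundingRect(h))
b=big(cv2.inRange(hsv,(100,130,70),(125,255,255)),(250,100,370,260))
print("stand px",cv2.approxPolyDP(b,4,True)[:,0].tolist())
bl=cv2.resize(im[100:270,240:380],None,fx=4,fy=4,interpolation=cv2.INTER_CUBIC)[:600];cv2.imwrite("pics/z1.png",bl)
```

```text
ring px 317.74212646484375 221.34188842773438 (32.097904205322266, 33.117862701416016) [ 0.4461766  -0.17560243  0.078     ]
block ((484.3171691894531, -172.01434326171875), (153.51504516601562, 90.39847564697266), 5.259737968444824) [[ 403.73938 -134.04185]
 [ 412.0263  -224.05968]
 [ 564.89496 -209.98683]
 [ 556.60803 -119.96901]]
knob 311.27679443359375 241.39285278320312 13.667007446289062 [0.46227738 0.2418494  0.165     ]
handle ((523.563720703125, 264.3823547363281), (46.36910629272461, 17.456581115722656), 19.97934341430664) (297, 148, 20, 49)
stand px [[348, 117], [270, 125], [279, 204], [286, 208], [286, 251], [299, 249], [303, 229], [299, 140], [316, 141], [324, 247], [357, 244], [350, 206], [354, 193]]
```

View pics/z1.png

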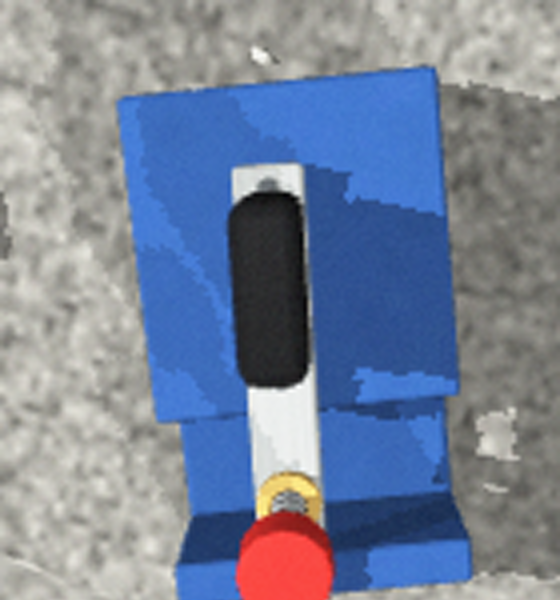

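Run:
```python
from h import *
c=dict(np.load("w1.npz"))
P=np.array([onz(c,*p,.078)[:2] for p in [(348.5,117),(269.5,125),(284.5,249.5),(357.5,244.5)]]);print(P,P.mean(0))
for a,b in((0,1),(3,2),(1,2),(0,3)):
    d=P[b]-P[a];print(np.linalg.norm(d),np.degrees(np.arctan2(d[1],d[0])))
m=P.mean(0);y=np.radians(20);print("seat",m-.04*np.array([np.cos(y),np.sin(y)]), "foot from handle",np.array([.5236,.2644])-.065*np.array([np.cos(y),np.sin(y)]))
for yw,p in((y,[.5236,.2644,.109]),(.092,[.51,-.17,.109])):print(bot.inverse_kinematics(p,down(yw)))
```

```text
[[0.58805073 0.23713038]
 [0.55467797 0.31900075]
 [0.41956724 0.26450921]
 [0.45091284 0.18160335]] [0.5033022  0.25056092]
0.08841095411511098 112.17724660004136
0.08863367950614234 110.71093923610557
0.14568540795509885 -158.03527889458542
0.14795286781306669 -157.95700906027184
seat [0.46571449 0.23688012] foot from handle [0.46251998 0.24216869]
[ 2.61752602e-01  2.88545689e-01  1.66186666e+00 -4.44089210e-16
  1.19118031e+00  1.48348308e+00]
[-0.54667589  0.16952712  1.80344471  0.          1.16862082  0.93212043]
```

```bash
cat >> h.py <<'E'
YS=np.radians(20.1); HS=np.array([.5236,.2644]); YB=.092; BORE=np.array([.4458,-.1756])
ex=lambda y:np.array([np.cos(y),np.sin(y)])
HB=BORE+.065*ex(YB)
E
python3 - <<'E'
from h import *
bot.set_gripper(.6,50)
bot.goto([*HS,.20],down(YS)); bot.line_to([*HS,.109],max_speed=.12)
print(bot.current_ee_pos(),bot.current_contact_force())
bot.set_gripper(0,50); print(bot.current_opening()*92,bot.current_grip_force(),bot.current_contact_force())
bot.line_to([*HS,.20],max_speed=.12); print(bot.current_contact_force(),bot.current_ft_torque())
bot.goto([*HB,.20],down(YB))
print(bot.current_clock(),bot.current_ee_pos(),HB)
for n in("wrist","side","scene"):
    c=bot.read_camera(n); cv2.imwrite(f"pics/b_{n}.png",c["pixels"]); np.savez(f"b_{n}.npz",**c)
a=cv2.imread("pics/b_wrist.png")[100:460,140:500];b=cv2.imread("pics/b_scene.png")[130:330,330:530]
cv2.imwrite("pics/b.png",np.hstack([a,cv2.resize(b,(360,360))]))
E
```

```text
[0.52447814 0.26461426 0.11020302] [0.49413781 0.60991469 0.42117672]
17.565398782386517 49.99835729598999 [-0.18226554  0.29324611  0.05668408]
[-0.02405167 -0.21801129 -5.55929909] [ 0.02140745 -0.08709726  0.01599992]
9.0417 [ 0.51080865 -0.16869063  0.19992562] [ 0.51052511 -0.16962843]
```

View pics/b.png

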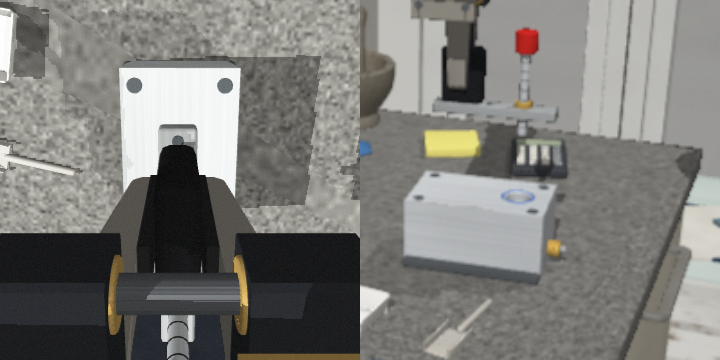

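The gauge hangs level in the grip; the rod is at (178,142) in the left half, so I lower with force monitoring.

Run:
```python
from h import *
z=.146
while z>.104:
    bot.line_to([*HB,z],max_speed=.08); f=bot.current_contact_force(); 
    if f[2]>-2: break
    z-= .008 if z>.122 else .0015
print(z,bot.current_ee_pos(),f,bot.current_ft_torque())
c=bot.read_camera("scene"); cv2.imwrite("pics/c.png",cv2.resize(c["pixels"][130:330,330:530],(600,600))); print(bot.current_clock())
```

```text
0.10849999999999996 [ 0.51097995 -0.16989817  0.1090811 ] [ 0.96839361  1.19522275 -0.98500021] [ 0.09085017  0.07813374 -0.04689033]
13.0667
```

View pics/c.png

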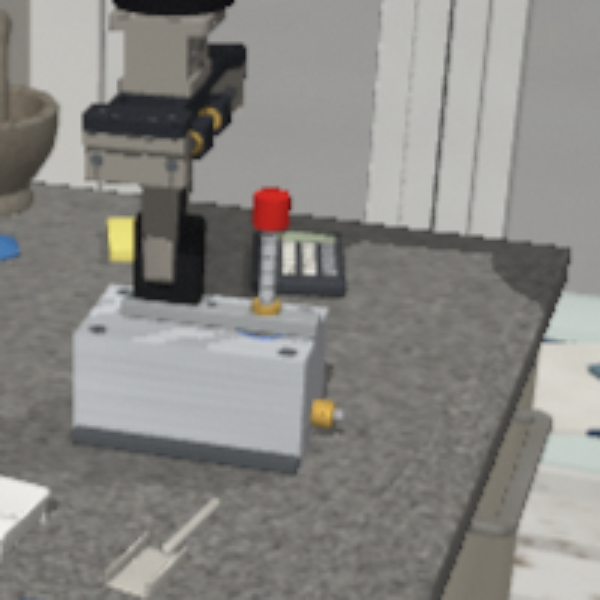

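Gauge is seated flat, rod in the bore (knob at (270,208)). Release and press the knob.

Run:
```python
from h import *
bot.set_gripper(.5); bot.line_to([*HB,.195],max_speed=.15); bot.set_gripper(0,20)
bot.line_to([*BORE,.195],max_speed=.15); z=.176; bot.line_to([*BORE,z],max_speed=.1)
f0=bot.current_contact_force(); print(f0,bot.current_clock())
while z>.126:
    z-=.0015; bot.line_to([*BORE,z],max_speed=.03); f=bot.current_contact_force()-f0
    print(round(z,4),bot.current_ee_pos()[2].round(4),f.round(1))
    if f[2]>9: break
print(bot.current_clock())
```

```text
[-0.05091062 -0.02285323  0.71494314] 16.075
0.1745 0.1748 [ 0.8  0.6 -1.4]
0.173 0.173 [ 0.4  0.5 -0.3]
0.1715 0.1714 [-0.4 -0.3 -0.5]
0.17 0.17 [ 0.7  0.  -0.7]
0.1685 0.1684 [-0.1  0.2 -0.2]
0.167 0.1668 [ 0.1 -0.2 -1.3]
0.1655 0.1653 [ 0.2  1.7 -0.8]
0.164 0.1638 [ 0.  -0.1 -1. ]
0.1625 0.1623 [ 0.1  0.5 -1. ]
0.161 0.1608 [-0.2  0.1 -0.5]
0.1595 0.1593 [-1.   0.4 -0.2]
0.158 0.1578 [-0.8  0.1 -1.4]
0.1565 0.1563 [-0.8 -0.1 -0.8]
0.155 0.1548 [ 0.1 -0.7 -1. ]
0.1535 0.1533 [-0.7 -0.5 -0.4]
0.152 0.1518 [ 0.3 -0.5 -0.4]
0.1505 0.1503 [ 0.2 -0.3 -0.4]
0.149 0.1488 [ 0.9 -0.6 -0.7]
0.1475 0.1473 [-0.2 -0.  -0.3]
0.146 0.1458 [ 0.3 -0.4 -1.7]
0.1445 0.1444 [ 0.5 -0.2 -0.3]
0.143 0.1428 [ 1.2  0.3 -0.9]
0.1415 0.1421 [-1.9  0.3  3.7]
0.14 0.142 [-2.   1.2 11.8]
22.075
```

Run:
```python
from h import *
s=bot.read_camera("scene")
print("fz before", bot.current_contact_force())
bot.line_to([*BORE,.20],max_speed=.15)
s2=bot.read_camera("scene");d=bot.read_camera("side")
def red(c,box):
    h=cv2.cvtColor(c["pixels"],cv2.COLOR_BGR2HSV);m=cv2.inRange(h,(0,150,90),(8,255,255))|cv2.inRange(h,(172,150,90),(180,255,255))
    x0,y0,x1,y1=box;k=m*0;k[y0:y1,x0:x1]=m[y0:y1,x0:x1]
    r=cv2.boundingRect(max(cv2.findContours(k,0,2)[0],key=cv2.contourArea));return (r[0]+r[2]/2,r[1]+r[3]/2),r
a,ra=red(s2,(380,130,520,300));b,rb=red(d,(220,230,330,330))
print(ra,rb,tri(s2,a,d,b),bot.current_clock())
cv2.imwrite("pics/d.png",np.hstack([cv2.resize(x["pixels"][150:290,340:480],(390,390)) for x in(s,s2)]))
```

```text
fz before [-2.72962349  0.12223152 12.60678983]
(413, 207, 13, 14) (258, 272, 10, 13) (array([ 0.44401902, -0.1781734 ,  0.13148959]), np.float64(0.000777886823906302)) 22.775
```

View pics/d.png

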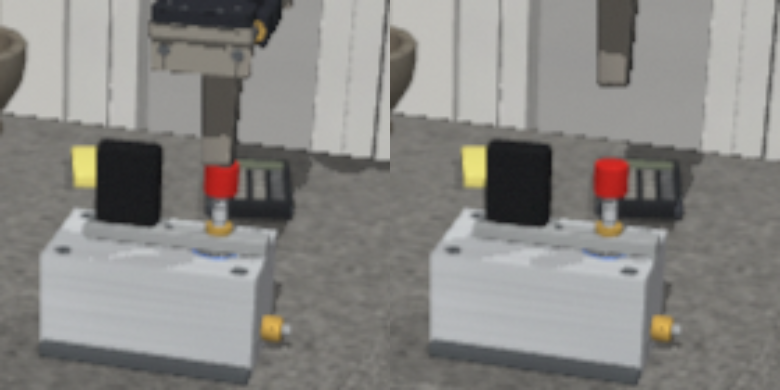

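Knob triangulates at z=0.1315, i.e. depth ≈ 48 mm, matching the finger stop; bridge still flat. Now return it.

Run:
```python
from h import *
bot.set_gripper(.6,50)
bot.line_to([*HB,.20],max_speed=.15); bot.line_to([*HB,.109],max_speed=.12)
bot.set_gripper(0,50); print(bot.current_opening()*92)
bot.line_to([*HB,.215],max_speed=.1); print(bot.current_contact_force(),bot.current_clock())
bot.goto([*HS,.215],down(YS)); bot.line_to([*HS,.165],max_speed=.1)
z=.125
while z>.104:
    bot.line_to([*HS,z],max_speed=.08); f=bot.current_contact_force()
    if f[2]>-2 or abs(f[:2]).max()>8: break
    z-= .004 if z>.116 else .0015
print(z,bot.current_ee_pos(),f,bot.current_clock())
s=bot.read_camera("scene");d=bot.read_camera("side")
cv2.imwrite("pics/e.png",np.hstack([cv2.resize(s["pixels"][270:420,210:360],(390,390)),cv2.resize(d["pixels"][140:250,240:350],(390,390))]))
```

```text
18.22346693534183
[-0.27844991  0.45095694 -4.94038836] 27.0417
0.10849999999999999 [0.52397476 0.26452108 0.10911035] [-1.11284388 -0.70226798 -1.00916217] 31.4417
```

View pics/e.png

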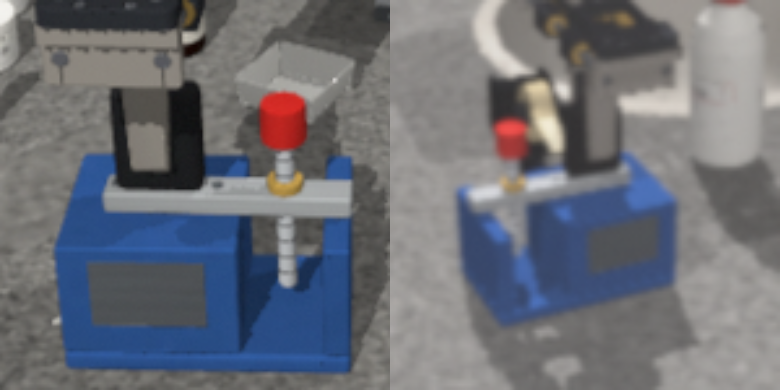

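The bridge lies flat on the stand and the rod hangs mid-gap at its depth. Release, retreat, check the knob height.

Run:
```python
from h import *
bot.set_gripper(.6); bot.line_to([*HS,.26],max_speed=.15); bot.hold(.5)
w={n:bot.read_camera(n) for n in("scene","side")}
def red(c,box):
    h=cv2.cvtColor(c["pixels"],cv2.COLOR_BGR2HSV);m=cv2.inRange(h,(0,150,90),(8,255,255))|cv2.inRange(h,(172,150,90),(180,255,255))
    x0,y0,x1,y1=box;k=m*0;k[y0:y1,x0:x1]=m[y0:y1,x0:x1]
    r=cv2.boundingRect(max(cv2.findContours(k,0,2)[0],key=cv2.contourArea));return (r[0]+r[2]/2,r[1]+r[3]/2)
print(tri(w["scene"],red(w["scene"],(290,270,350,350)),w["side"],red(w["side"],(255,150,300,220))),bot.current_clock())
cv2.imwrite("pics/f.png",w["scene"]["pixels"][130:430,180:480])
```

```text
(array([0.46210529, 0.23974274, 0.13013331]), np.float64(0.0007396788117495841)) 34.0
```

View pics/f.png

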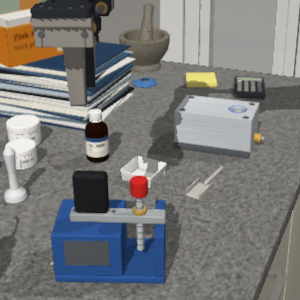

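The gauge stands free on the stand (knob at (139,187), z≈0.130–0.131, unchanged) and the bystanders are undisturbed.

```bash
python3 -c "
from workcell import bot
print(bot.job_done())"
```

```text
the job is handed in; nothing more can be done
None
```

The bore measured about 48 mm deep; the gauge is back on its blue stand with the rod still at that depth (knob height agrees to about 1 mm), the other things look unmoved, and the job was handed in after about 34 s.

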